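Lock the food pan's lid with its keeper plate

TASK

Lock the lid of the steel food pan for transport: take the red keeper plate by its black handle, tilt it handle end up, hook its oblong eye under the T-shaped stud on the lid until it meets the stem, level it and slide it back so that it drops flat between the two yellow ridges, held under both ends of the stud's head. Work gently, never forcing the plate against the pan, and leave it there released, without disturbing the other things on the table.

Things in the scene. Friction and masses are not known exactly. Their poses are not given: they have to be found in the camera images.
- keeper: Loose red steel keeper plate, 133 x 48 x 4 mm, 0.18 to 0.29 kg, flat on the table at the start. Origin: centre of its oblong eye, on the underside. +x runs along the plate from the eye to the handle, +z up. The eye is a through opening 36 mm along x (-18..+18) by 20 mm along y (-10..+10). Nose end at x = -30, tail end at x = +103.
- keeper_grip (a point): Centre of the keeper's black upright handle block, half-way up: 14 mm along x, 30 mm along y, 4 to 40 mm above the plate's underside; at x = +88, z = 22 mm of the keeper (axes as the keeper's). Gripping it across its 14 mm is firm when tilting. With the plate home the stud head's end is 65 mm from here: do not open the fingers far there.
- keeper_nose (a point): Middle of the keeper's nose edge, on the underside: x = -30 mm of the keeper (axes as the keeper's).
- keeper_tail (a point): Middle of the keeper's tail edge, on the underside: x = +103 mm of the keeper (axes as the keeper's).
- carrier: Steel food pan with its lid, 325 mm (x) x 176 mm (y), lid top 106 mm above the table; fixed. Origin: centre of the underside. +x (long direction) points roughly away from the robot. On the lid lies a blue seat strip (165 x 64 x 4 mm) with the T-stud and two ridges; it was set by hand and holds firm under hand forces.
- seat_mark (a point): Point fixed on the pan, not on the stud: x = -55, z = 110 mm of the pan, axes as the pan's, level with the strip's top face. The strip with stud and ridges sits off by -20 to +20 mm along x from its marks (one same shift, not measured: find it by touch or sight); none along y. The stud's dark stem, 10 mm in diameter, stands at this mark plus that shift.
- head_mark (a point): Mark, fixed on the pan, of the middle of the stud's brass T-head (subject to the strip's shift): head 46 mm (x) x 14 mm (y) x 7 mm, underside 16 mm and top 23 mm above the strip's face; this point 19.5 mm above it. Tilted about 30 degrees, handle up, the eye's nose-side edge goes under the head's -x end and on towards +x to the stem; the other edge clears the +x end on levelling.
- nose_ridge (a point): Mark, fixed on the pan, of the nose-side yellow ridge (subject to the strip's shift): 3 mm high, 6 mm along x, 64 mm along y; this point on the strip's face, mid-ridge, 35 mm to -x of the stem. From the stem, the levelled plate slides back 11 to 15 mm to -x until the nose meets this ridge.
- tail_ridge (a point): Mark, fixed on the pan, of the tail-side yellow ridge (subject to the strip's shift): 3 mm high, 6 mm along x, 64 mm along y; this point on the strip's face, mid-ridge, 108 mm to +x of the stem. The keeper (133 mm) fits flat between the ridges with 2 mm to spare at each end, nose to -x, handle to +x; until slid back its tail rides on this ridge.
- sauce: Amber sauce bottle with red cap, 60 mm in diameter, 190 mm tall; bystander. Origin under its centre.
- spice: Clear spice jar with green cap, 52 mm in diameter, 85 mm tall; bystander. Origin under its centre.
- bowl: Steel bowl, 130 mm in diameter, 50 mm tall; bystander. Origin under its centre.
- spatula: Black-handled spatula lying flat; bystander. Origin under its middle.
- spoon: Spoon lying flat; bystander. Origin under its middle.
- cup: White plastic cup, 72 mm in diameter, 70 mm tall; bystander. Origin under its centre.
- tin: Tin with orange label, 66 mm in diameter, 110 mm tall; bystander. Origin under its centre.

How it is judged:
By the outcome, as a careful person would: the job done as asked, in the order asked, and still so for the second after the job is handed in, with the robot touching nothing.
It also fails if it takes over 54 s, if anything falls off the work surface, if the arm or the gripper's body presses on something with over 40 N, if the wrist force passes 120 N, or if a joint passes its speed limit or range.

ROBOT

A 7-joint arm with a two-finger parallel gripper is mounted at the origin on the work surface. World frame = base frame: x ahead of the robot, y to its left, z up, the work surface at z = 0. Lengths are in m, angles in degrees, forces in N, time in s.
With the tool pointing down it reaches from about 0.425 to 0.875 m from the base axis. Payload 4.7 kg.
Tool frame: the origin (TCP) lies at the very end of the fingers, on their centre line; the grasp point (between the pads) lies 19 mm behind it (env.tcp_to_grasp is the distance from the TCP to the grasp point, in m); z points along the fingers, y is the line along which they close (so a half turn about z gives the same grasp; the last joint's range is limited). The gripper opens to 87 mm and grips with 3 to 60 N. Pads are 19 mm wide; open, the fingers measure 117 mm over their backs; the gripper's body (75 mm by 190 mm) begins 51 mm behind the grasp point.
Start: joints at [76.61, 18.392, -4.016, 83.108, 1.295, 78.541, -3.26], TCP at [0.159, -0.63, 0.223] pointing down, gripper open.
Joint ranges: [-163.93, 163.93], [-17.29, 119.83], [-79.2, 71.16], [3.27, 140.29], [-89.18, 269.18], [5.43, 117.66], [-154.24, 154.24]. Speed limits (degrees/s): [147.25, 147.25, 180, 180, 180, 180, 180].

INTERFACE

Orientations are given as [roll, pitch, yaw] about the fixed x, y, z axes, in that order (R = Rz(yaw) Ry(pitch) Rx(roll)).
In Python, from station import env gives the robot as it stands. Calls block until the motion is done:
- env.reach(position, orientation): joint-space move of the TCP to a pose.
- env.line_to(position, rotation=None, v=0.15, guard=None): straight line of the TCP; rotation=None keeps the orientation; v is the mean speed in m/s. With guard (N) it stops when the force on the tool has changed by that much, and returns True; else False.
- env.goto_joints(angles): joint-space move.
- env.grip(opening, squeeze=None): opening from 0.0 (shut) to 1.0 (fully open); squeeze is the grip in N (None keeps the last); returns when the fingers have stopped.
- env.sleep(seconds).
- env.solve_ik(position, orientation): joint angles nearest the present ones, or None.
- env.state(): the state.
- env.snapshot(name): name is "scene" or "top" or "wrist"; returns a dict with "pixels" (480x640x3 uint8, red, green, blue), "camera_matrix" (3x3 intrinsics, pixels), "R" (3x3) and "t" (3): a world point X has camera coordinates R X + t. Camera axes: x right, y down, z forward; pixel columns grow to the right and rows downward; lengths in m; the calibration is good to about 2 mm. A picture is of the moment at which its call begins. There is no depth.
A pose or a line that the arm cannot do raises env.IKError and nothing moves.
- env.hand_in(): hands the job in; it is judged then, once.
The state is a dict: "time_s": time; "joint_pos": joint angles; "qd": joint speeds; "tau": joint torques, N m; "position": TCP position; "orientation": TCP orientation; "force": force on the tool from outside, world axes, zero at the start; "ft_torque": the same for the moment, N m; "finger_gap": opening from 0.0 (shut) to 1.0 (fully open); "grasp_force": force on a finger pad.
Only numpy, scipy, OpenCV 4.12 (cv2) and the standard library are available. Lean on these libraries where they do the work, as an engineer would, in place of code of your own. Each camera call takes 0.05 s, during which the arm holds its last target. There are 200 camera calls.

## Working session

There is one attempt and no reset: what is moved stays moved. The work goes in short steps, each a Python script; the robot and the scene stay as the last script left them, time stands still between calls to the robot, and variables do not carry over. Pictures are saved under pics/ and viewed, at most 10 in all, crops included, and the job is handed in when it is done.

```bash
mkdir -p pics; ls; python3 - <<'E'
from station import env
import cv2,numpy as np,pickle
d={}
for n in("scene","top","wrist"):
    s=env.snapshot(n); d[n]=s; cv2.imwrite(f"pics/{n}0.png",s["pixels"][:,:,::-1]); print(n,-s["R"].T@s["t"],s["R"][2])
pickle.dump(d,open("s0.pkl","wb")); st=env.state(); print(st["time_s"],st["orientation"],st["force"])
E
```

```text
pics
scene [1.2174987  0.62239177 1.23667222] [-0.44615862 -0.43120316 -0.78422339]
top [0.27774868 0.00180458 1.73302745] [ 0.18613891 -0.01473395 -0.98241296]
wrist [ 0.24181129 -0.60815083  0.38499261] [-0.29687126 -0.07320192 -0.95210763]
0.15 [-1.79917327e+02  4.90354710e-03  1.42015077e+01] [ 0.34908334 -0.15163042  1.10500916]
```

View pics/top0.png

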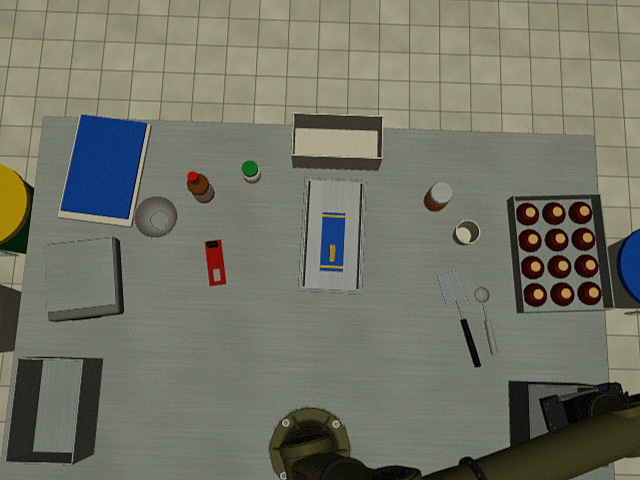

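View pics/scene0.png

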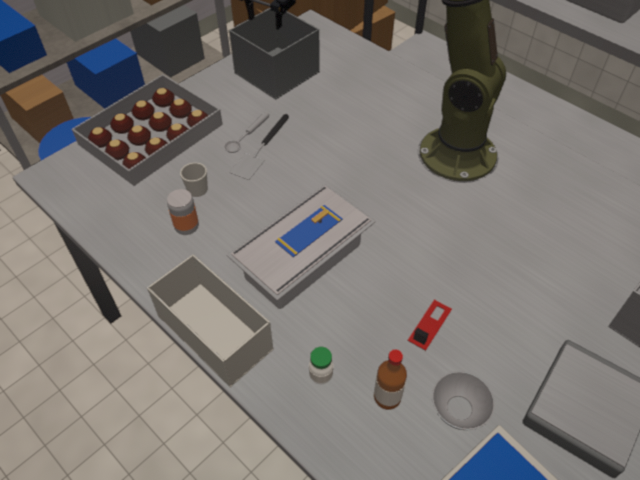

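The top view shows the keeper near pixel (215,263) with its handle at (211,244). The pan is near (333,235), with the stud head at (332,253) and the ridges at rows 214 and 269. The scene view agrees with this: keeper at (430,325), stud at (322,215).

```bash
cat >h.py <<'E'
import cv2,numpy as np
def ray(s,uv,z):
    "pixel(s) -> world points on the plane at height z"
    uv=np.atleast_2d(uv).astype(float); c=-s["R"].T@s["t"]
    d=np.c_[uv,np.ones(len(uv))]@np.linalg.inv(s["camera_matrix"]).T@s["R"]
    return c+d*((z-c[2])/d[:,2])[:,None]
def proj(s,X):
    p=(np.atleast_2d(X)@s["R"].T+s["t"])@s["camera_matrix"].T; return p[:,:2]/p[:,2:]
def mask(s,col):
    h=cv2.cvtColor(s["pixels"],cv2.COLOR_RGB2HSV)
    r={"red":[((0,150,70),(6,255,255)),((174,150,70),(180,255,255))],"blue":[((100,120,50),(125,255,255))],
       "yellow":[((12,110,80),(32,255,255))]}[col]
    return sum(cv2.inRange(h,*x) for x in r)
def blobs(m,near=None,rad=1e9,amin=8):
    n,l,st,c=cv2.connectedComponentsWithStats(m)
    return [(int(st[i,4]),c[i],(l==i)) for i in range(1,n) if st[i,4]>=amin and (near is None or np.hypot(*(c[i]-near))<rad)]
def rect(s,b,z):
    "min-area rectangle of a blob on the plane z: centre, long, short, yaw of long side"
    v,u=np.nonzero(b); P=ray(s,np.c_[u,v],z)[:,:2]
    (c,(w,h),a)=cv2.minAreaRect((P*1000).astype(np.float32))
    if w<h: w,h,a=h,w,a+90
    return np.round([c[0],c[1],w,h,(a+90)%180-90],1)
E
python3 - <<'E'
import pickle; from h import *
from station import env
d=pickle.load(open("s0.pkl","rb"))
for n,kr,bs,in(("top",(215,263),(332,240)),("scene",(430,325),(310,230))):
    s=d[n]
    print(n,"keeper",[rect(s,b,.004) for a,c,b in blobs(mask(s,"red"),kr,30,60)])
    print("strip",[rect(s,b,.110) for a,c,b in blobs(mask(s,"blue"),bs,30,100)])
    print("yel",[(c.round(1),rect(s,b,.113),rect(s,b,.133)) for a,c,b in blobs(mask(s,"yellow"),bs,50)])
E
```

```text
top keeper [array([516.3, 295.3, 131.1,  48. ,  10.2])]
strip [array([572.4, -43.9, 133.9,  63.8,  -1.2])]
yel [(array([333.7, 215.8]), array([642.5, -45.5,  64.4,   5.7, -88.1]), array([638. , -44.9,  63.6,   5.7, -88.1])), (array([331.9, 252.6]), array([537.6, -44.1,  44.9,  11.1,   1.6]), array([534.4, -43.6,  44.3,  11. ,   1.6])), (array([331.1, 266.4]), array([500. , -42.4,  60.9,   5.5,  88.8]), array([497.3, -41.9,  60.2,   5.5,  88.8]))]
scene keeper [array([514.1, 294.5, 130.2,  44.9,  10. ])]
strip [array([566.4, -44.3, 131.2,  60.7,  -1. ])]
yel [(array([323.3, 214.9]), array([518.3, -43.6,  62.7,  47.2,  88.8]), array([530.8, -31.8,  61.6,  46.4,  88.8])), (array([286.7, 245.6]), array([639.8, -46.3,  62.2,   5.1,  88.6]), array([650.1, -34.4,  61.1,   5. ,  88.6]))]
```

```bash
cat >>h.py <<'E'
from scipy.spatial.transform import Rotation as Ro
PSI=-1.2; FLIP=1; ZG=0.028      # pan yaw; which half turn; grasp height in keeper frame
def tool(p,psi,tilt,flip=None):
    "TCP pose that puts keeper point (-18,0,0) [eye's nose-side edge, underside] at p (world m), handle up by tilt"
    f=FLIP if flip is None else flip
    K=Ro.from_euler("z",psi,degrees=True)*Ro.from_euler("y",-tilt,degrees=True)
    pos=np.array(p)+K.apply([.106,0,ZG-.019])
    T=K*Ro.from_euler("z",90*f,degrees=True)*Ro.from_euler("x",180,degrees=True)
    return pos.tolist(),T.as_euler("xyz",degrees=True).tolist()
E
python3 - <<'E'
from h import *; from station import env
print(env.state()["joint_pos"])
kp=lambda z:[.5153-.0545*np.cos(np.radians(10)),.295-.0545*np.sin(np.radians(10)),z]
for f in(1,-1):
    for n,a in(("pre",(kp(.1),10,0)),("grasp",(kp(0),10,0)),("over",([.500,-.043,.20],PSI,28)),("in",([.53,-.043,.1205],PSI,28)),("lvl",([.53,-.043,.113],PSI,0))):
        q=env.solve_ik(*tool(*a,flip=f)); print(f,n,None if q is None else np.round(q,0))
E
```

```text
[76.60938227 18.42898605 -4.01632755 83.15951513  1.29513778 78.5393982
 -3.2593047 ]
1 pre [ 17.  39. -68.  90.  37.  76. -46.]
1 grasp [ 12.  43. -59.  95.  40.  66. -47.]
1 over [ 46. -11. -39. 113. -12.  48.  11.]
1 in [ 49.  -1. -46. 116.  -3.  37.   3.]
1 lvl [ 36.  27. -44.  91.  19.  70. -13.]
-1 pre [ 17.  39. -68.  90.  37.  76. 134.]
-1 grasp [ 17.  49. -68.  95.  48.  70. 128.]
-1 over None
-1 in None
-1 lvl [ -47.   37.   70.   94.  -36.   75. -153.]
```

```bash
python3 - <<'E'
from h import *; from station import env; import pickle
env.grip(0.5,40)
p,o=tool([.500,-.043,.22],PSI,0)
env.reach([.52,-.043,.36],o); 
s=env.snapshot("wrist"); cv2.imwrite("pics/w1.png",s["pixels"][:,:,::-1]); pickle.dump(s,open("w1.pkl","wb"))
print([rect(s,b,.110) for a,c,b in blobs(mask(s,"blue"),amin=500)])
print([(c.round(0),rect(s,b,.113),rect(s,b,.133)) for a,c,b in blobs(mask(s,"yellow"),amin=60)])
a=np.radians(10); kp=[.5153-.0545*np.cos(a),.295-.0545*np.sin(a),.15]
env.reach(*tool(kp,10,0))
s=env.snapshot("wrist"); cv2.imwrite("pics/w2.png",s["pixels"][:,:,::-1]); pickle.dump(s,open("w2.pkl","wb"))
print([rect(s,b,.004) for a,c,b in blobs(mask(s,"red"),amin=500)])
st=env.state(); print(st["time_s"],st["joint_pos"],st["position"])
E
```

```text
[array([569.1, -43.2, 137.4,  63.8,  -1.4]), array([489.8, -41.7,  62.8,   8. ,  88.7])]
[(array([290., 192.]), array([497.3, -41.8,  63.5,   5.9,  87.8]), array([498.6, -37.8,  60.4,   5.6,  87.8])), (array([437., 192.]), array([640.4, -45.3,  63.4,   6.3,  88.7]), array([634.6, -41.1,  60.3,   6. ,  88.7])), (array([326., 196.]), array([532.9, -46.5,  47.9,  13. ,  -1.4]), array([532.4, -42.2,  45.6,  12.3,  -1.4])), (array([184., 380.]), array([ 370.4, -252.4,   90.9,   13.6,   84.5]), array([ 377.8, -238. ,   86.4,   12.9,   84.5])), (array([443., 381.]), array([ 660.2, -259.5,   90.7,   14.4,  -88.8]), array([ 653.5, -244.8,   86.3,   13.7,  -88.8]))]
[array([513.3, 296.3, 133. ,  47.8,   9.8])]
5.2167 [ 16.25599234  35.01016173 -66.23367895  87.30855133  32.45056301
  78.88970815 -42.63423832] [0.56752304 0.3021166  0.15963322]
```

```bash
python3 -c "
import cv2,numpy as np
a,b=[cv2.resize(cv2.imread(f'pics/w{i}.png'),(400,300)) for i in(1,2)]
cv2.imwrite('pics/w12.png',np.hstack([a,b]))"
```

```text
(no output)
```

View pics/w12.png

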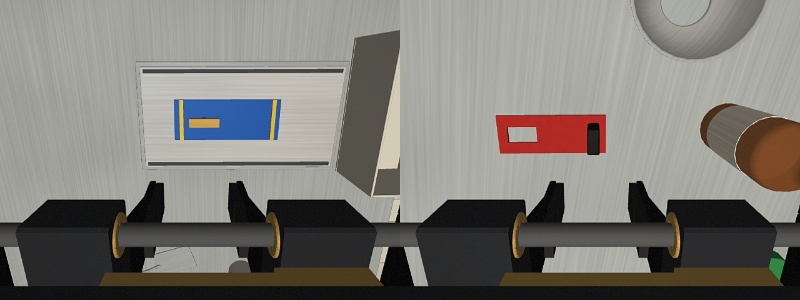

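The left frame (w1) shows the strip at about (227,120), the brass head at (204,123) and ridges at x=181 and x=274. The right frame (w2) shows the keeper at (551,134), with its handle at (593,138) near the fingers' line. All views agree within 2 mm, so I'll grasp.

```bash
python3 - <<'E'
from h import *; from station import env; import pickle
a=np.radians(9.9); e=lambda z:[.5143-.0545*np.cos(a),.2957-.0545*np.sin(a),z]
p,o=tool(e(.03),9.9,0); env.line_to(p,o,v=.12)
p,o=tool(e(0),9.9,0); print(env.line_to(p,o,v=.06,guard=8))
env.grip(0.0,40); st=env.state(); print(st["finger_gap"],st["grasp_force"],st["position"],st["force"],st["time_s"])
p,o=tool(e(.06),9.9,0); env.line_to(p,o,v=.1)
st=env.state(); print(st["finger_gap"],st["force"],st["position"],st["orientation"])
s=env.snapshot("wrist"); cv2.imwrite("pics/w3.png",s["pixels"][:,:,::-1]); pickle.dump((s,st),open("w3.pkl","wb"))
T=Ro.from_euler("xyz",st["orientation"],degrees=True); G=np.array(st["position"])
m=rect(s,max(blobs(mask(s,"red")),key=lambda t:t[0])[2],.064); print(m,"time",st["time_s"])
# expected centre given grasp
print("expected", (G+T.apply([0,0,0]))[:2]-.0515*np.array([np.cos(a),np.sin(a)]))
E
```

```text
False
0.15644836301340623 39.99910768121481 [0.56484927 0.3045388  0.00910776] [-0.1980604  -0.9805996   1.77125146] 7.6417
0.16088459388675566 [-0.40774455  0.52746652 -2.3721951 ] [0.5649613  0.30417932 0.06879877] [-1.79990442e+02  3.12660374e-02  9.98911714e+01]
[514.2 296.3 133.4  48.8   9.8] time 8.3917
expected [0.51422817 0.29532498]
```

View pics/w3.png

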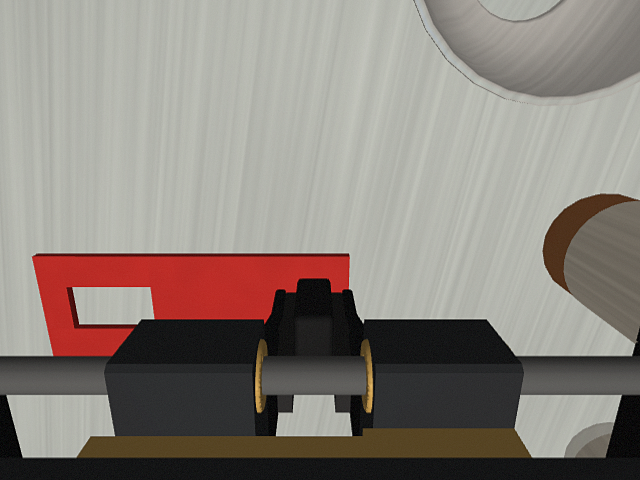

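The plate is held and level, with its eye at (112,306) and the fingers on the handle at (313,320). Next I'll carry it over the stud, tilted, and check alignment from there.

```bash
cat >>h.py <<'E'
STEM=np.array([.533,-.0434]); TILT=28
def P(dx,h,tilt=TILT,dy=0.,stem=STEM):
    c,s=np.cos(np.radians(PSI)),np.sin(np.radians(PSI))
    return tool([stem[0]+dx*c-dy*s,stem[1]+dx*s+dy*c,.110+h],PSI,tilt)
E
python3 - <<'E'
from h import *; from station import env; import pickle
a=np.radians(9.9); e=lambda z:[.5143-.0545*np.cos(a),.2957-.0545*np.sin(a),z]
p,o=tool(e(.2),9.9,0); env.line_to(p,o,v=.2)
env.reach(*P(-.031,.09)); env.line_to(*P(-.031,.035),v=.1)
st=env.state(); print(st["time_s"],np.round(st["joint_pos"]),st["finger_gap"],st["position"],P(-.031,.035)[0])
s=env.snapshot("wrist"); cv2.imwrite("pics/w4.png",s["pixels"][:,:,::-1]); pickle.dump((s,st),open("w4.pkl","wb"))
E
```

```text
11.3167 [ 76. -14. -65. 117. -23.  43.  21.] 0.16001669998183865 [ 0.59192058 -0.04422275  0.20330443] [0.5913543998863157, -0.04462235042610852, 0.2027105139910348]
```

View pics/w4.png

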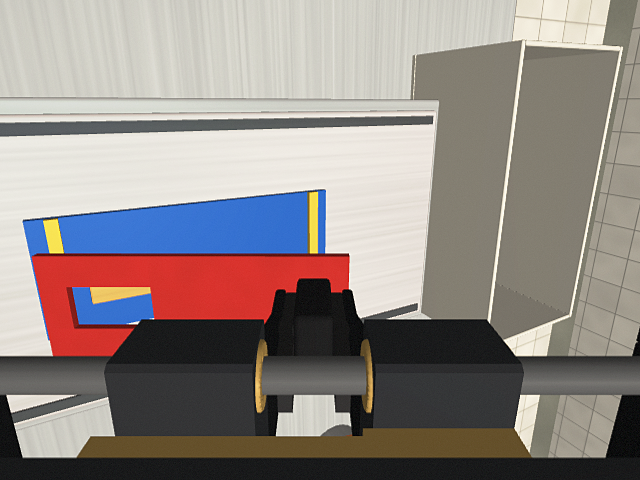

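The tilted plate's eye is at (112,306), and the head's -x end shows through it at (92,297). Now I'll quantify the lateral alignment.

```bash
python3 - <<'E'
from h import *; import pickle
s,st=pickle.load(open("w4.pkl","rb"))
T=Ro.from_euler("xyz",st["orientation"],degrees=True); G=np.array(st["position"])
K=T*Ro.from_euler("x",180,degrees=True).inv()*Ro.from_euler("z",-90,degrees=True)
kw=lambda x,y,z:G+K.apply(np.array([x-88,y,z-(ZG-.019)*1000])/1000)
pts={"nose+y":(-30,24,4),"tail+y":(103,24,4),"eye n+":(-18,10,4),"eye n-":(-18,-10,4),"eye t+":(18,10,4)}
for k,v in pts.items(): print(k,proj(s,kw(*v)).round(1))
print("K",K.as_euler("xyz",degrees=True))
c,n=np.cos(np.radians(PSI)),np.sin(np.radians(PSI))
hw=lambda x,y,z:np.array([STEM[0]+x*c/1000-y*n/1000,STEM[1]+x*n/1000+y*c/1000,.110+z/1000])
for v in((-23,7,23),(-23,-7,23),(-38,32,3),(-32,32,3),(105,32,3),(111,32,3),(-46,32,0),(119,32,0)): print(v,proj(s,hw(*v)).round(1))
y=mask(s,"yellow"); 
for a,ce,b in blobs(y,amin=100):
    q=cv2.approxPolyDP(max(cv2.findContours(b.astype(np.uint8),0,2)[0],key=len),2.5,True)[:,0]; print(a,q.tolist())
r=max(blobs(mask(s,"red")),key=lambda t:t[0])[2].astype(np.uint8)
for q in cv2.findContours(r,cv2.RETR_CCOMP,2)[0]: print("red",cv2.approxPolyDP(q,2.5,True)[:,0].tolist())
E
```

```text
nose+y [[ 30.8 257.4]]
tail+y [[347.2 257. ]]
eye n+ [[ 65.4 287.9]]
eye n- [[ 73.4 329.1]]
eye t+ [[149.  287.8]]
K [  0.03251992 -28.05283831  -1.17448752]
(-23, 7, 23) [[ 89.6 278.3]]
(-23, -7, 23) [[ 94.3 305. ]]
(-38, 32, 3) [[ 45.1 221.5]]
(-32, 32, 3) [[ 59.4 219.9]]
(105, 32, 3) [[309.2 193.1]]
(111, 32, 3) [[317.6 192.2]]
(-46, 32, 0) [[ 25.9 222.1]]
(119, 32, 0) [[326.1 190.2]]
622 [[315, 191], [308, 192], [308, 253], [317, 253]]
515 [[43, 220], [50, 253], [63, 253], [57, 218]]
686 [[90, 287], [93, 303], [150, 292], [149, 287]]
557 [[263, 339], [259, 342], [256, 358], [257, 412], [263, 409], [265, 402], [260, 385], [262, 358], [267, 355]]
545 [[367, 339], [361, 346], [367, 376], [366, 394], [362, 395], [366, 412], [370, 412], [372, 371]]
10387 [[530, 455], [512, 428], [363, 428], [362, 436], [90, 437], [78, 456]]
red [[32, 256], [53, 355], [112, 355], [135, 326], [79, 325], [72, 286], [149, 286], [154, 319], [263, 319], [264, 323], [271, 313], [275, 291], [295, 292], [299, 278], [326, 278], [331, 292], [348, 289], [348, 254]]
```

The plate and seat agree with the model to under 0.5 mm laterally, and the stem is about 1 mm nearer than assumed. I'll descend and hook.

```bash
sed -i 's/^STEM=np.array(\[.533/STEM=np.array([.532/' h.py; python3 - <<'E'
from h import *; from station import env; import pickle
def rep(n,g=None):
    st=env.state(); T=Ro.from_euler("xyz",st["orientation"],degrees=True)
    K=T*Ro.from_euler("x",180,degrees=True).inv()*Ro.from_euler("z",-90,degrees=True)
    e=np.array(st["position"])-K.apply([.106,0,ZG-.019])
    print(n,g,"t",round(st["time_s"],2),"edge rel",((e-[*STEM,.11])*1000).round(1),"F",np.round(st["force"],1),"gap",round(st["finger_gap"],3)); return st
env.line_to(*P(-.031,.035),v=.1); rep("start")
g=env.line_to(*P(-.031,.0105),v=.05,guard=6); rep("down",g)
if not g:
    g=env.line_to(*P(-.014,.0105),v=.04,guard=6); rep("under",g)
    if not g: g=env.line_to(*P(.001,.0105),v=.025,guard=5); rep("stem",g)
s=env.snapshot("wrist"); cv2.imwrite("pics/w5.png",s["pixels"][:,:,::-1])
E
```

```text
start None t 11.62 edge rel [-30.7   0.5  35.4] F [-0.4 -0.1 -2. ] gap 0.16
down False t 12.26 edge rel [-30.9   0.7  10.4] F [-1.1 -0.1 -1.3] gap 0.157
under False t 12.83 edge rel [-14.1   0.2  10.5] F [-0.2 -0.7 -2. ] gap 0.159
stem True t 13.35 edge rel [-4.9  0.1  8.6] F [-0.4 -0.1 -2.6] gap 0.157
```

View pics/w5.png

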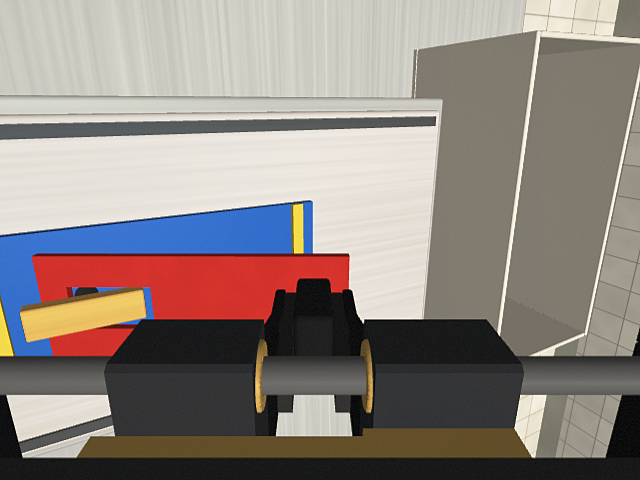

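The hook is in. The head (82,315) now lies over the nose bar, and the stem (88,292) touches the eye's nose-side edge. Levelling and sliding back come next.

```bash
cat >>h.py <<'E'
def rep(env,n,g=None):
    st=env.state(); T=Ro.from_euler("xyz",st["orientation"],degrees=True)
    K=T*Ro.from_euler("x",180,degrees=True).inv()*Ro.from_euler("z",-90,degrees=True)
    e=np.array(st["position"])-K.apply([.106,0,ZG-.019])
    print(n,g,"t",round(st["time_s"],2),"edge rel",((e-[*STEM,.11])*1000).round(1),"tilt",K.as_euler("xyz",degrees=True)[1].round(1),"F",np.round(st["force"],1),"M",np.round(st["ft_torque"],2),"gap",round(st["finger_gap"],3)); return st
E
python3 - <<'E'
from h import *; from station import env
for t,h in((28,8.6),(21,8),(14,6),(7,4),(2,2)):
    g=env.line_to(*P(-.0054,h/1000,t),v=.05,guard=10); rep(env,("lvl",t),g)
    if g: break
s=env.snapshot("wrist"); cv2.imwrite("pics/w6.png",s["pixels"][:,:,::-1])
E
```

```text
('lvl', 28) False t 13.65 edge rel [-5.9 -0.1  8.3] tilt -28.0 F [-0.5 -0.3 -2.2] M [0.02 0.64 0.  ] gap 0.156
('lvl', 21) False t 14.32 edge rel [-5.4  0.6  7.9] tilt -21.0 F [-0.3  0.3 -2.5] M [-0.07  0.38  0.02] gap 0.159
('lvl', 14) False t 14.78 edge rel [-5.4  0.7  6. ] tilt -14.1 F [-0.5  0.8 -2.4] M [-0.01  0.23  0.05] gap 0.158
('lvl', 7) False t 15.22 edge rel [-5.5  0.6  4.2] tilt -7.1 F [-0.6  1.3 -1.5] M [-0.03  0.06 -0.03] gap 0.16
('lvl', 2) False t 15.6 edge rel [-5.5  0.5  2.1] tilt -2.1 F [-0.5  0.8 -2.2] M [ 0.01 -0.14 -0.03] gap 0.161
```

View pics/w6.png

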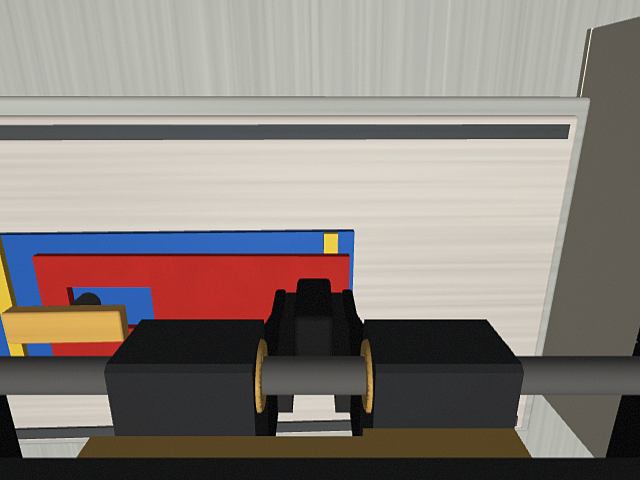

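It's level, the tail still rides over the tail ridge (331,243) and the stem is at the eye's nose edge (88,298). I'll slide it back and lower it.

```bash
python3 - <<'E'
from h import *; from station import env
g=env.line_to(*P(-.018,.0016,2),v=.03,guard=6); rep(env,"slide",g)
if not g:
    g=env.line_to(*P(-.018,.0012,0.3),v=.02,guard=5); rep(env,"flat",g)
    g=env.line_to(*P(-.018,-.001,0.),v=.01,guard=4); rep(env,"lower",g)
s=env.snapshot("wrist"); cv2.imwrite("pics/w7.png",s["pixels"][:,:,::-1])
E
```

```text
slide False t 16.22 edge rel [-18.    0.2   1.7] tilt -2.0 F [ 0.7 -0.8 -3. ] M [-0.07 -0.14  0.05] gap 0.157
flat False t 16.54 edge rel [-17.7   0.6   0.9] tilt -0.3 F [-0.1 -0.3 -2. ] M [-0.   -0.15 -0.01] gap 0.158
lower True t 16.82 edge rel [-17.8   0.6  -0.1] tilt -0.1 F [-0.5  0.2  5.3] M [-0.08  0.09 -0.03] gap 0.156
```

View pics/w7.png

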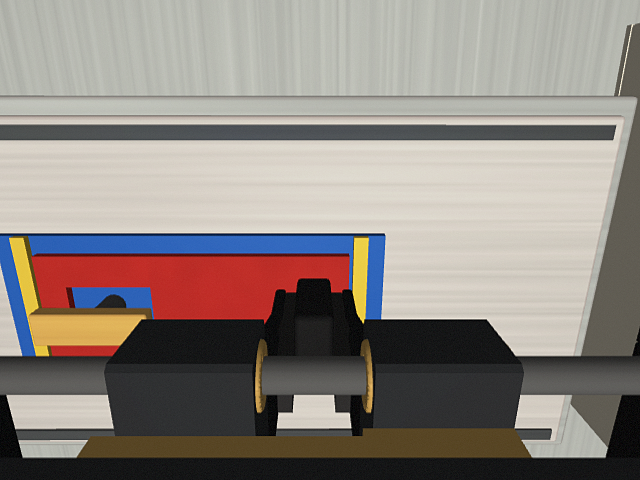

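The plate is flat on the strip between the ridges (22,270 and 361,265). I'll release it, retreat and check.

```bash
python3 - <<'E'
from h import *; from station import env; import pickle
env.grip(0.32); rep(env,"open")
st=env.state(); p=np.array(st["position"])
env.line_to((p+[0,0,.03]).tolist(),v=.08); env.line_to((p+[-.0,-.05,.16]).tolist(),v=.15)
rep(env,"up")
s=env.snapshot("wrist"); cv2.imwrite("pics/w8.png",s["pixels"][:,:,::-1])
print([rect(s,b,.114) for a,c,b in blobs(mask(s,"red"),amin=300)])
print([(c.round(0),rect(s,b,.113),rect(s,b,.133)) for a,c,b in blobs(mask(s,"yellow"),amin=60)][:4])
E
```

```text
open None t 17.46 edge rel [-18.8   0.4  -1.4] tilt 0.0 F [ 0.2 -0.1 -0.8] M [-0.03 -0.08  0.01] gap 0.318
up None t 19.06 edge rel [-19.4 -49.2 157.7] tilt 0.1 F [-0.2  0.  -0.2] M [ 0.   -0.09 -0.01] gap 0.322
[array([568.8, -43.3, 133.2,  46.8,  -1.2])]
[(array([152., 150.]), array([497.3, -41.6,  63.3,   6.7,  88.6]), array([504.9, -39.6,  59.5,   6.3,  88.6])), (array([341., 150.]), array([640.2, -44.6,  63.3,   6. ,  88.7]), array([639.1, -42.4,  59.4,   5.6,  88.7])), (array([191., 155.]), array([526.8, -44.7,  49.5,  15. ,  -1.2]), array([532.6, -42.5,  46.4,  14.1,  -1.2])), (array([223., 378.]), array([ 535.1, -242.2,   76.2,    9.9,   86.1]), array([ 540.3, -227.9,   71.5,    9.3,   86.1]))]
```

View pics/w8.png

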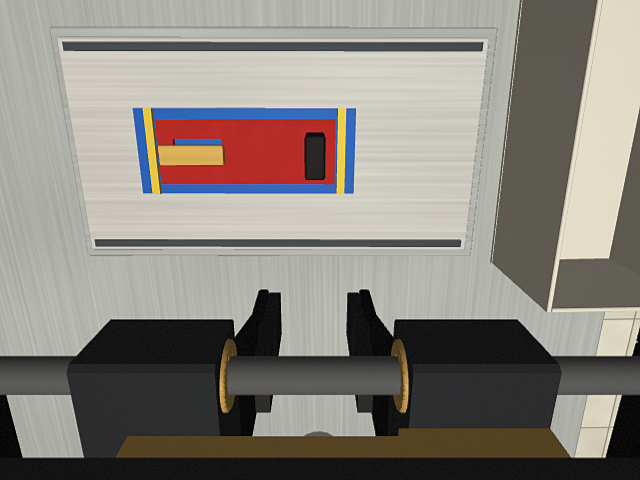

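The keeper centre is at 568.8, exactly midway between the ridges (497.3 and 640.2). It lies flat under the head (190,155) and is released.

```bash
python3 -c "
from station import env
print(env.hand_in())"
```

```text
the job is handed in; nothing more can be done
None
```

The keeper plate is locked flat between the two ridges under both ends of the stud's head, released with the arm clear, and the job was handed in at about 19 s of robot time.

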